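# Pop the spice tin out of its spring dock and trap it

### The job

Press the red eject pad of the spring dock down with one finger so that the spring pops the yellow-lidded spice tin out over the sunk stop lip, and trap the tin with the other finger while it is still on the dock's steel runway, before it shoots away. Finish while holding: one finger still keeping the pad down, the other still holding back the tin, which stands upright on the runway a finger's width or so out of its parked place. Do not lift or tip the tin, and leave the other things on the counter where they are.

Things in the scene. Friction and masses are not known exactly. Their poses are not given: they have to be found in the camera images.
- dock: Fixed white and steel tin dock. Origin on the counter (z = 0) below the parked tin's centre; z up. +x points to the white spring housing behind the tin (x = 48 to 100 mm, 85 mm high); the tin pops out along -x; +y is the side with the red pad. The steel runway, 30 mm high and 72 mm wide, is centred on y = 0 and ends at x = -170 mm. Rails 14 mm high with inner faces at y = +-28 mm guide the tin.
- trap (a point): Point on the runway's centre line, 25 mm ahead of the parked tin's front face and 55 mm above the counter: dock x = -51, y = 0 mm. A fingertip standing upright here, its side towards the tin, level with the finger on the pad, stops the tin after 25 mm. 15 to 40 mm of travel is well trapped; over 75 mm is slid away.
- pusher: Black spring pusher behind the tin (frame as the dock's when retracted). It drives the tin with 4 N, falling to 2 N, for 45 mm along the dock's -x; then the tin coasts freely and untrapped it shoots down the slick runway in well under a second, so the other finger must already stand in its path when the pad goes down. The spring keeps pressing a trapped tin against the finger.
- ejector_top (a point): Centre of the top of the red eject pad, 55 mm (along the dock's x) by 44 mm (along its y), at dock x = -62.5, y = +60 mm; 67 mm above the counter when up, 55 mm fully down. Below it is a white box 42 mm high. The pad carries the red stop lip, a 5 mm bar across the runway just ahead of the parked tin, 7 mm above the runway, which sinks with the pad.
- ejector (a joint): Travel of the pad downward, 0 (up) to 0.012 m (fully down). Its spring takes 2.5 N at the top and 5.5 N at the bottom, plus 1 N or less of rubbing at the lip. The lip frees the tin at about 0.007 m. The pad springs back when released; held down means beyond 0.008 m.
- tin_center (a point): Centre of the spice tin: closed square steel tin with a yellow lid, 52 by 52 mm, 54 mm high, 0.10 to 0.21 kg, sides parallel to the dock's x and y. Parked, it stands on the runway, 30 to 84 mm above the counter, centred over the dock's origin, its front face at dock x = -26 mm.
- spare_tin: Bystander, loose: a like tin with a green lid, 52 by 52 by 54 mm; origin at the centre of its underside.
- kadai: Bystander, loose: steel kadai with copper bottom, 210 mm across, 70 mm high, two loop handles; origin at the centre of its underside.
- cooker: Bystander, loose: aluminium pressure cooker 212 mm across, 150 mm high, with a black lever valve upright to 210 mm and a black handle reaching 247 mm from its axis along its -x; origin at the centre of its underside.
- spice_jar: Bystander, loose: amber glass jar, 64 mm across, 100 mm high; origin at the centre of its underside.
- rolling_pin: Bystander, loose: wooden rolling pin lying along its x, 360 mm long, 44 mm thick; origin under its middle.
- colander: Bystander, loose: blue plastic colander, 232 mm across, 80 mm high; origin at the centre of its underside.
Things that resemble listed ones, but are neither listed nor needed, are in the scene too. What is shaped like the part that bears tin_center but brown or white is not meant.

How it is judged:
By the outcome, as a careful person would: the job done as asked, in the order asked, and still so for the second after the job is handed in, while the arm keeps its last pose, push and grip.
It also fails if it takes over 32 s, if anything falls off the work surface, if the arm or the gripper's body presses on something with over 40 N, if the wrist force passes 120 N, or if a joint passes its speed limit or range.

### The arm

A 6-joint arm with a two-finger parallel gripper is mounted at the origin on the work surface. World frame = base frame: x ahead of the robot, y to its left, z up, the work surface at z = 0. Lengths are in m, angles in rad, forces in N, time in s.
With the tool pointing down it reaches from about 0.35 to 0.775 m from the base axis. Payload 5.5 kg.
Tool frame: the origin (TCP) lies midway between the tips of the shut fingers; the grasp point (between the pads) lies behind it (env.grip_point_offset is the z of the grasp point in the tool frame, in m); z points along the fingers, y is the direction in which the jaws open and shut (so a half turn about z gives the same grasp; the last joint's range is limited). The gripper opens to 85 mm and grips with 20 to 120 N. Pads are 22 mm wide; open, the fingers measure 114 mm over their backs; the gripper's body (76 mm by 85 mm) begins 54 mm behind the grasp point. The pads swing forward as they close: fully open they stand 13 mm farther back than shut.
Start: joints at [1.055, 0.313, 0.046, 1.304, 0, 1.431], TCP at [0.211, 0.535, 0.231] pointing down, gripper open.
Joint ranges: [-2.76, 2.76], [-0.86, 1.69], [-1.03, 1.26], [-2.2, 2.34], [-1.47, 1.5], [-3.14, 3.14]. Speed limits (rad/s): [2.57, 2.57, 3.14, 3.14, 3.14, 3.14].

### API

Orientations are given as a unit quaternion [w, x, y, z].
In Python, from workcell import env, viewer gives the robot as it stands. The module is installed in compiled form; this text tells all that it offers.
- The arm moves only by the shell command python3 -m inch 'ROWS' [OPENING] [FORCE]. ROWS is JSON, a list of rows, each a list of 2 entries, a list of its own where there are three numbers: the shift along the tool's x, y, z in m, then the turn about the tool's z in degrees. In form: [[[tx, ty, tz], spin], ...]. A call has 1 to 5 rows; each row is the pose to reach, as a shift and turn from the pose measured when the call began, along the tool's axes at that moment; what a row does not reach only later rows make up. A row lasts 1/12 s, in which the tool goes at most 41.7 mm and 7.16 degrees, less where a joint would pass 70% of its speed; a pose out of reach is approached as far as the arm can. A call with a gripper value outside its range is refused whole. OPENING is the closure, from 0 (fully open) to 1 (shut), set as the call begins (- or left out, the last holds). The fingers move at their own pace and stop on an object; FORCE is the grip in N (left out, the last holds). Time passes only in rows, so rows that repeat a pose let the fingers close. It gives the time, the measured TCP pose, the force and the opening at its end, in the units of the state.
- env.get_state(): the state, without advancing time (a new reading comes with each control period).
- viewer.read_camera(name): name is "scene" or "top"; returns a dict with "image" (420x560x3 uint8, red, green, blue), "depth" (420x560 float32, m along the optical axis (not along the pixel's ray), 0 where there is no reading), "vertical_fov" (degrees; the focal length in pixels is half the picture's height over the tangent of half this angle, whatever the lens; pixels are square), "cx", "cy" (the principal point, pixels), "R" (3x3) and "t" (3): a world point X has camera coordinates R X + t. Camera axes: x right, y down, z forward; pixel columns grow to the right and rows downward; lengths in m; the calibration is good to about 2 mm. A picture is of the moment at which its call begins.
- env.hand_in(): hands the job in, once; it reports no verdict.
The state is a dict: "clock": time; "joint_pos": joint angles; "qvel": joint speeds; "tau": joint torques, N m; "tcp_pos": TCP position; "orientation": TCP orientation; "wrist_force": force on the tool from outside, world axes, zero at the start; "ft_torque": the same for the moment, N m; "finger_gap": finger opening in m.
Only numpy, scipy, OpenCV 4.12 (cv2) and the standard library are available. Lean on these libraries where they do the work, as an engineer would, in place of code of your own. Each camera call takes 0.05 s, during which the arm holds its last target. There are 200 camera calls.

## Working session

There is one attempt and no reset: what is moved stays moved. The work goes in short steps, Python scripts to look and compute and a shell command to move; the robot and the scene stay as the last step left them, time stands still between calls to the robot, and variables do not carry over. Pictures are saved under pics/ and viewed, on a budget of 10 in all, crops included, one or two more only if the job needs it, and the job is handed in when it is done.

```bash
mkdir -p pics; cat > h.py <<'E'
import numpy as np, cv2
from workcell import env, viewer
def cam(n):
    d=viewer.read_camera(n); d['f']=210/np.tan(np.radians(d['vertical_fov'])/2); return d
def plane(d,u,v,z):
    r=np.asarray(d['R']).T@np.array([(u-d['cx'])/d['f'],(v-d['cy'])/d['f'],1]); o=-np.asarray(d['R']).T@d['t']
    return o+r*(z-o[2])/r[2]
def cloud(d):
    v,u=np.mgrid[:420,:560]; Z=d['depth']
    P=np.stack([(u-d['cx'])/d['f']*Z,(v-d['cy'])/d['f']*Z,Z],-1)
    return (P-d['t'])@np.asarray(d['R'])
E
python3 - <<'E'
from h import *
print(env.get_state(), env.grip_point_offset)
for n in ("top","scene"):
    d=cam(n); np.savez(f'{n}.npz',**d)
    cv2.imwrite(f'pics/{n}0.png',d['image'][...,::-1]); print(n,d['f'],d['cx'],d['cy'],d['R'],d['t'])
E
```

```text
{'clock': 0.0, 'joint_pos': array([1.05539951e+00, 3.13989784e-01, 4.49806261e-02, 1.30357971e+00,
       4.92246878e-06, 1.43118816e+00]), 'qvel': array([-0.00012561,  0.00033847, -0.00075981, -0.00037078,  0.00061399,
        0.00024623]), 'tau': array([-4.22994381e-04, -4.80624390e+01,  2.98535943e+01,  1.94518251e-02,
       -1.63560126e-04,  2.42801065e-06]), 'tcp_pos': array([0.21079111, 0.53443059, 0.23041557]), 'orientation': array([-2.90641716e-04,  1.86790625e-01,  9.82399338e-01, -8.47839815e-04]), 'wrist_force': array([-0.09537939,  0.51430314, -0.00983002]), 'ft_torque': array([-0.01161715, -0.01713748, -0.01261526]), 'finger_gap': 0.08569217721435352} -0.0187
top 388.61037759258 273.4507801594604 210.5150212967448 [[-0.02097016 -0.99971651 -0.01127653]
 [-0.99644751  0.02181909 -0.08134051]
 [ 0.08156349  0.00953075 -0.99662258]] [-0.0394964   0.55239772  1.1085171 ]
scene 405.6284480797173 285.321657715137 213.65703730869498 [[ 0.63641221  0.77133145  0.00522439]
 [ 0.64537979 -0.5287578  -0.55127136]
 [-0.4224505   0.35420754 -0.83430965]] [-0.2973171  -0.34695006  1.73102629]
```

View pics/top0.png

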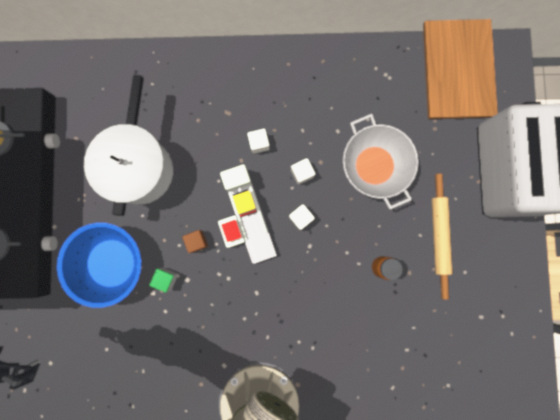

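View pics/scene0.png

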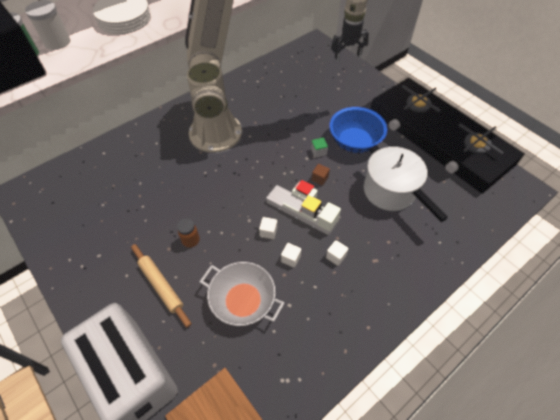

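Top view: the parked yellow tin is at (244,203), its housing at (236,178), the red pad at (231,231) and the runway ends near (265,255). The lookalikes are white tins at (259,140), (303,171) and (302,217), a brown one at (194,241) and the green spare at (162,281). Only the yellow-lidded tin sits on the dock, so it is the one meant. The kadai's copper is also reddish, so I restrict the masks to the dock area.

```bash
python3 - <<'E'
from h import *
res={}
for n,box in (("top",(205,160,290,270)),("scene",(260,165,350,240))):
    d=dict(np.load(n+'.npz')); im=d['image']; C=cloud(d)
    hsv=cv2.cvtColor(im,cv2.COLOR_RGB2HSV); H,S,V=cv2.split(hsv)
    reg=np.zeros(H.shape,bool); reg[box[1]:box[3],box[0]:box[2]]=1
    for nm,m,z in (("yel",(H>20)&(H<35)&(S>150)&(V>120),.084),("red",((H<6)|(H>174))&(S>150)&(V>120),.067)):
        m=(m&reg).astype(np.uint8); k,l,st,c=cv2.connectedComponentsWithStats(m); i=1+st[1:,4].argmax(); mm=l==i
        u,v=c[i]; pts=np.array([plane(d,a,b,z)[:2] for b,a in np.argwhere(mm)]).astype(np.float32)
        r=cv2.minAreaRect(pts*1000)
        print(n,nm,c[i].round(1),st[i],"ray",plane(d,u,v,z).round(4),"cloud",np.median(C[mm],0).round(4),"rect",r)
        res[n,nm]=plane(d,u,v,z)
    y,q=res[n,'yel'],res[n,'red']; dd=(q-y)[:2]
    print(n,"dist",np.hypot(*dd),"exp",np.hypot(.0625,.06),"yaw",np.degrees(np.arctan2(dd[1],dd[0])-np.arctan2(.06,-.0625)))
    # runway top points from depth
    m=reg&(abs(C[...,2]-.030)<.006)
    if n=="top":
        for zc,nm in ((.085,'housing'),(.03,'runway')):
            m=reg&(abs(C[...,2]-zc)<.006)&(S<60); p=C[m][:,:2].astype(np.float32)*1000; print(nm,m.sum(),cv2.minAreaRect(p))
    cr=im[box[1]-10:box[3]+10,box[0]-10:box[2]+10,::-1]
    cv2.imwrite(f'pics/crop_{n}.png',cv2.resize(cr,None,fx=5,fy=5,interpolation=cv2.INTER_CUBIC))
E
```

```text
top yel [243.9 201.7] [234 191  21  22 308] ray [0.5726 0.029  0.084 ] cloud [0.5719 0.0287 0.0843] rect ((573.1270751953125, 28.78313636779785), (53.50688934326172, 44.43212127685547), 17.566394805908203)
top red [231.4 230.5] [223 221  18  20 242] ray [0.4944 0.0666 0.067 ] cloud [0.4934 0.0672 0.0675] rect ((494.7120666503906, 66.83450317382812), (48.602752685546875, 37.867313385009766), 17.641422271728516)
top dist 0.08677485060481757 exp 0.08663861725581729 yaw 18.12358974361863
housing 491 ((614.2967529296875, 44.543582916259766), (112.49182891845703, 71.32386779785156), 17.66663932800293)
runway 1282 ((528.24072265625, 44.83598327636719), (263.4690856933594, 126.1658706665039), 18.015403747558594)
scene yel [316.  206.9] [312 203   8   8  14] ray [0.598  0.0307 0.084 ] cloud [0.5982 0.0331 0.0826] rect ((598.104736328125, 31.07733917236328), (5.282223224639893, 39.38918685913086), 9.669015884399414)
scene red [304.6 186.9] [297 181  17  13 138] ray [0.4971 0.0666 0.067 ] cloud [0.4958 0.066  0.0671] rect ((495.76080322265625, 66.06817626953125), (49.613563537597656, 49.25), 16.514202117919922)
scene dist 0.10714310536235484 exp 0.08663861725581729 yaw 24.23013584749993
```

View pics/crop_top.png

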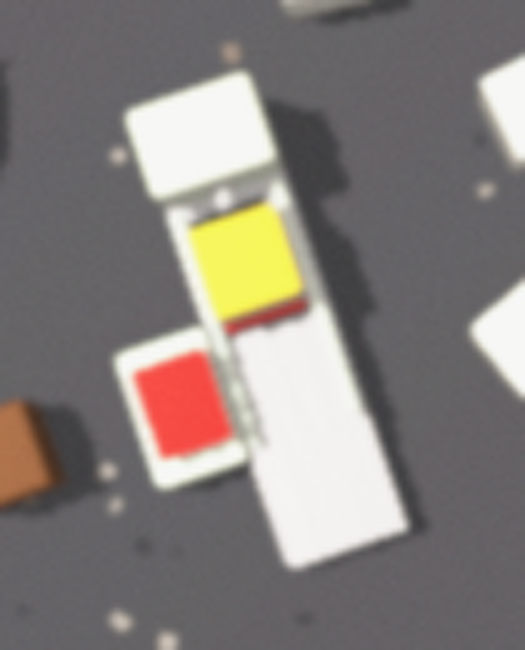

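```bash
cat > d.py <<'E'
import sys; from h import *
from scipy.spatial.transform import Rotation as Ro
YAW=17.9; O=np.array([.5733,.0288,0]); D=Ro.from_euler('z',YAW,degrees=True)
def rep(tx,ty,tz):
    s=env.get_state(); T=Ro.from_quat(s['orientation'],scalar_first=True); p=s['tcp_pos']
    tgt=O+D.apply([tx,ty,tz]); y=T.apply([0,1,0]); e=(YAW+90-np.degrees(np.arctan2(y[1],y[0]))+180)%360-180
    print("t",s['clock'],"dock pos mm",(D.inv().apply(p-O)*1000).round(1),"tool delta mm",(T.inv().apply(tgt-p)*1000).round(1),"spin",round(-e,2),"gap",s['finger_gap'],"F",s['wrist_force'].round(2),"tilt",T.apply([0,0,1]).round(3),"j",s['joint_pos'].round(2))
if __name__=="__main__": rep(*[float(a)/1000 for a in sys.argv[1:4]])
E
python3 d.py -60 30 180
```

```text
t 0.1 dock pos mm [-189.5  592.6  230.5] tool delta mm [-457.4 -352.2   51. ] spin -39.43 gap 0.08585954631988757 F [-0.54 -0.29 -0.99] tilt [-0.001 -0.001 -1.   ] j [1.06 0.31 0.05 1.3  0.   1.43]
```

```bash
python3 -m inch '[[[-0.032,-0.025,0],-4],[[-0.064,-0.050,0],-8],[[-0.096,-0.075,0],-12],[[-0.128,-0.1,0],-16],[[-0.16,-0.125,0],-20]]' 0.47 40; python3 d.py -60 30 180
```

```text
clock: 0.52
tcp_pos: [0.3139, 0.3578, 0.2302]
orientation: [-0.001, 0.011, 1.0, -0.001]
wrist_force: [1.0, -0.4, -0.2]
finger_gap: 0.0455
t 0.5167 dock pos mm [-145.7  392.8  230.2] tool delta mm [-200.2 -314.4   50.6] spin -19.18 gap 0.04547864644286386 F [ 0.97 -0.37 -0.24] tilt [-0.001 -0.002 -1.   ] j [ 0.68  0.12 -0.2   1.25 -0.    0.7 ]
```

```bash
python3 -m inch '[[[-0.021,-0.033,0],-4],[[-0.042,-0.066,0],-8],[[-0.063,-0.099,0],-12],[[-0.084,-0.132,0],-16],[[-0.105,-0.165,0],-19]]'; python3 d.py -60 30 150
```

```text
clock: 0.93
tcp_pos: [0.4155, 0.1886, 0.2303]
orientation: [-0.001, -0.156, 0.988, -0.001]
wrist_force: [0.8, 0.6, 0.2]
finger_gap: 0.0454
t 0.9333 dock pos mm [-101.   200.6  230.3] tool delta mm [ -41.1 -170.5   80.4] spin 0.02 gap 0.045357511604898676 F [0.77 0.64 0.18] tilt [-0.002 -0.002 -1.   ] j [ 0.25  0.09 -0.24  1.25 -0.   -0.06]
```

```bash
python3 -m inch '[[[-0.008,-0.034,0.010],0],[[-0.016,-0.068,0.020],0],[[-0.024,-0.102,0.030],0],[[-0.033,-0.136,0.055],0],[[-0.041,-0.170,0.080],0]]'; python3 -m inch '[[[0,0,0],0],[[0,0,0],0]]'; python3 d.py -60 30 110
python3 - <<'E'
from h import *
for n,b in (("top",(190,165,300,265)),("scene",(255,150,355,225))):
    d=cam(n); np.savez(n+'1.npz',**d); cr=d['image'][b[1]:b[3],b[0]:b[2],::-1]
    cv2.imwrite(f'pics/{n}1.png',cv2.resize(cr,None,fx=6,fy=6,interpolation=cv2.INTER_CUBIC))
E
```

```text
clock: 1.35
tcp_pos: [0.5069, 0.0394, 0.1518]
orientation: [0.0, -0.155, 0.988, -0.001]
wrist_force: [-0.3, -0.2, -0.1]
finger_gap: 0.0453
clock: 1.52
tcp_pos: [0.5061, 0.0378, 0.1498]
orientation: [-0.002, -0.154, 0.988, -0.0]
wrist_force: [-0.3, -0.3, 0.5]
finger_gap: 0.0452
t 1.5167 dock pos mm [-61.2  29.3 149.8] tool delta mm [-1.3  0.8 39.8] spin -0.21 gap 0.04524054505768388 F [-0.27 -0.27  0.48] tilt [-0.004 -0.002 -1.   ] j [-0.08  0.23 -0.27  1.07 -0.   -0.39]
```

View pics/scene1.png

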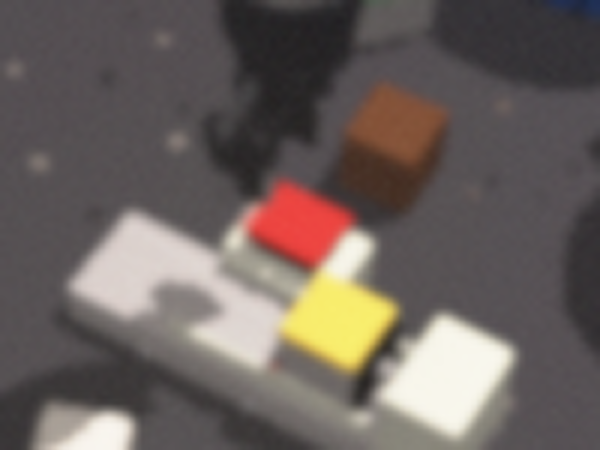

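```bash
python3 - <<'E'
from h import *
for n in ("top","scene"):
    d=dict(np.load(n+'1.npz'))
    x=np.array([.506,.038,.15]); c=d['R']@x+d['t']; print(n,d['f']*c[0]/c[2]+d['cx'],d['f']*c[1]/c[2]+d['cy'],c[2])
    if n=="top": continue
    cv2.imwrite('pics/scene1full.png',cv2.resize(d['image'][60:270,170:450,::-1],None,fx=2.8,fy=2.8,interpolation=cv2.INTER_CUBIC))
E
```

```text
top 238.58113648602458 224.81555299113674 1.000657005549025
scene 301.13658408696995 178.1116922943448 1.4055797701188355
```

View pics/scene1full.png

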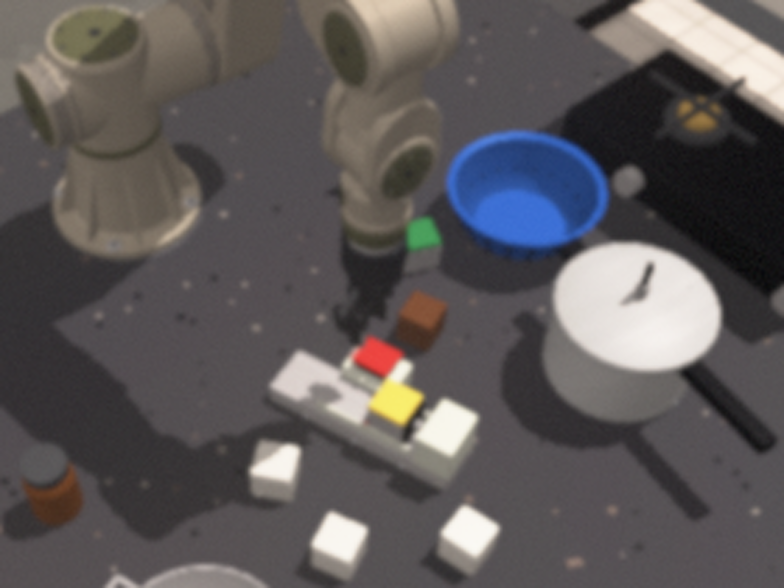

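The picture shows the dark gripper at (360,290) in the enlarged view, hanging above the red pad (377,357). The tin is still parked at (395,405). I check the finger positions from depth.

```bash
python3 - <<'E'
from d import *
d=dict(np.load('scene1.npz')); C=cloud(d); P=D.inv().apply((C.reshape(-1,3)-O))*1000
m=(d['depth'].ravel()>0)&(abs(P[:,0]+60)<60)&(abs(P[:,1]-30)<75)&(P[:,2]>100)&(P[:,2]<215)
Q=P[m]; print(len(Q),Q.min(0))
for z in range(130,215,8):
    q=Q[(Q[:,2]>=z)&(Q[:,2]<z+8)]
    if len(q): print(z,len(q),[tuple(r.round(0).astype(int)) for r in q[np.argsort(q[:,1])][::max(1,len(q)//8)][:,:2]])
# dock check by scene pad mask & top-of-pad cloud
E
```

```text
106 [-72.09293183 -27.4735178  153.48578381]
146 1 [(np.int64(-60), np.int64(54))]
154 9 [(np.int64(-53), np.int64(1)), (np.int64(-51), np.int64(4)), (np.int64(-51), np.int64(5)), (np.int64(-63), np.int64(50)), (np.int64(-55), np.int64(51)), (np.int64(-68), np.int64(53)), (np.int64(-52), np.int64(53)), (np.int64(-65), np.int64(54)), (np.int64(-52), np.int64(59))]
162 15 [(np.int64(-64), np.int64(-7)), (np.int64(-57), np.int64(-6)), (np.int64(-54), np.int64(-4)), (np.int64(-62), np.int64(-4)), (np.int64(-54), np.int64(-4)), (np.int64(-66), np.int64(-3)), (np.int64(-53), np.int64(1)), (np.int64(-59), np.int64(50)), (np.int64(-59), np.int64(51)), (np.int64(-56), np.int64(53)), (np.int64(-57), np.int64(53)), (np.int64(-53), np.int64(54)), (np.int64(-65), np.int64(54)), (np.int64(-54), np.int64(55)), (np.int64(-51), np.int64(56))]
170 13 [(np.int64(-55), np.int64(-9)), (np.int64(-60), np.int64(-7)), (np.int64(-57), np.int64(-7)), (np.int64(-54), np.int64(-4)), (np.int64(-53), np.int64(1)), (np.int64(-53), np.int64(1)), (np.int64(-50), np.int64(2)), (np.int64(-51), np.int64(4)), (np.int64(
[... 1098 characters left out ...]
nt64(-47), np.int64(61)), (np.int64(-49), np.int64(64))]
202 25 [(np.int64(-50), np.int64(-25)), (np.int64(-63), np.int64(-24)), (np.int64(-49), np.int64(-21)), (np.int64(-49), np.int64(-14)), (np.int64(-52), np.int64(-4)), (np.int64(-50), np.int64(0)), (np.int64(-49), np.int64(64)), (np.int64(-49), np.int64(76)), (np.int64(-48), np.int64(82))]
210 11 [(np.int64(-72), np.int64(-27)), (np.int64(-68), np.int64(-27)), (np.int64(-53), np.int64(-27)), (np.int64(-69), np.int64(-26)), (np.int64(-50), np.int64(-25)), (np.int64(-49), np.int64(-21)), (np.int64(-53), np.int64(-2)), (np.int64(-50), np.int64(-1)), (np.int64(-47), np.int64(1)), (np.int64(-49), np.int64(49)), (np.int64(-49), np.int64(82))]
```

Trap finger spans y -9…+5 with its front face at x ≈ -51, and the pad finger starts at y ≈ 51. Both are as needed. Descend to just above the pad.

```bash
python3 -m inch '[[[-0.001,0.001,0.02],0],[[-0.001,0.001,0.04],0],[[-0.001,0.001,0.06],0],[[-0.001,0.001,0.075],0],[[-0.001,0.001,0.075],0]]'; python3 -m inch '[[[0,0,0],0],[[0,0,0],0]]'; python3 d.py -60 30 50
```

```text
clock: 2.03
tcp_pos: [0.5047, 0.0425, 0.0752]
orientation: [-0.002, -0.157, 0.988, -0.0]
wrist_force: [0.3, 1.1, 0.2]
finger_gap: 0.0451
clock: 2.2
tcp_pos: [0.5048, 0.0435, 0.0765]
orientation: [-0.002, -0.157, 0.988, -0.0]
wrist_force: [0.7, 0.3, -0.2]
finger_gap: 0.0456
t 2.2 dock pos mm [-60.7  35.1  76.5] tool delta mm [-0.8 -5.1 26.5] spin 0.21 gap 0.04561191209985306 F [ 0.66  0.32 -0.16] tilt [-0.003 -0.001 -1.   ] j [-0.07  0.29 -0.39  0.9  -0.   -0.39]
```

```bash
python3 -m inch '[[[-0.001,-0.003,0.002],0],[[-0.001,-0.005,0.006],0],[[-0.001,-0.005,0.008],0],[[-0.001,-0.005,0.008],0]]'; python3 d.py -60 30 52
```

```text
clock: 2.53
tcp_pos: [0.5073, 0.0389, 0.0684]
orientation: [-0.002, -0.157, 0.988, -0.0]
wrist_force: [0.1, 0.6, -0.0]
finger_gap: 0.0453
t 2.5333 dock pos mm [-59.7  29.9  68.4] tool delta mm [ 0.2  0.1 16.4] spin 0.19 gap 0.04531739237582666 F [ 0.15  0.65 -0.01] tilt [-0.003 -0.001 -1.   ] j [-0.08  0.3  -0.39  0.88 -0.   -0.4 ]
```

```bash
python3 -m inch '[[[0,0,0.006],0],[[0,0,0.011],0],[[0,0,0.016],0],[[0,0,0.017],0],[[0,0,0.017],0]]'; python3 d.py -60 30 50
```

```text
clock: 2.95
tcp_pos: [0.5078, 0.0387, 0.0526]
orientation: [-0.001, -0.157, 0.988, -0.0]
wrist_force: [-2.5, -1.7, 13.9]
finger_gap: 0.0454
t 2.95 dock pos mm [-59.2  29.5  52.6] tool delta mm [0.7 0.5 2.6] spin 0.17 gap 0.045428793725234944 F [-2.51 -1.7  13.86] tilt [-0.001 -0.001 -1.   ] j [-0.08  0.32 -0.41  0.84 -0.   -0.4 ]
```

The pad has bottomed (13.9 N is more than the spring's 6.5 N) and about 3 N of push along the dock's -x comes from the trapped tin. I check this in pictures.

```bash
python3 - <<'E'
from d import *
for n,b in (("top",(190,165,300,265)),("scene",(255,150,355,235))):
    d=cam(n); C=cloud(d); P=D.inv().apply(C.reshape(-1,3)-O).reshape(C.shape)*1000
    H,S,V=cv2.split(cv2.cvtColor(d['image'],cv2.COLOR_RGB2HSV)); reg=(abs(P[...,0]+50)<120)&(abs(P[...,1])<90)
    for nm,m in (("yel",reg&(H>20)&(H<35)&(S>110)&(V>100)&(P[...,2]>70)),("red",reg&((H<6)|(H>174))&(S>120)&(P[...,1]>35))):
        q=P[m]; print(n,nm,len(q),*( (np.median(q,0).round(1),np.percentile(q,[3,97],axis=0).round(0)) if len(q) else ()))
    cr=d['image'][b[1]:b[3],b[0]:b[2],::-1]; cv2.imwrite(f'pics/{n}2.png',cv2.resize(cr,None,fx=6,fy=6,interpolation=cv2.INTER_CUBIC))
    d0=dict(np.load(n+'.npz')); P0=D.inv().apply(cloud(d0).reshape(-1,3)-O).reshape(C.shape)*1000
    H,S,V=cv2.split(cv2.cvtColor(d0['image'],cv2.COLOR_RGB2HSV)); m=(abs(P0[...,0])<60)&(abs(P0[...,1])<60)&(H>20)&(H<35)&(S>110)&(V>100)&(P0[...,2]>70)
    q=P0[m]; print(" before",len(q),np.median(q,0).round(1),np.percentile(q,[3,97],axis=0).round(0))
rep(-.06,.03,.05)
E
```

```text
top yel 123 [-34.2 -17.8  85.3] [[-72. -25.  80.]
 [  0.  -5. 496.]]
top red 0
 before 347 [-0.5  0.5 84.3] [[-26. -22.  78.]
 [ 25.  24.  88.]]
scene yel 198 [-20.6  -3.   84.1] [[-48. -25.  75.]
 [  4.  22.  89.]]
scene red 46 [-47.6  63.   55.6] [[-60.  51.  51.]
 [-38.  83.  79.]]
 before 193 [ 3.2 -2.7 83.7] [[-24. -25.  77.]
 [ 26.  23.  88.]]
t 3.05 dock pos mm [-59.3  29.5  52.6] tool delta mm [0.7 0.5 2.6] spin 0.17 gap 0.0447639859941576 F [-2.66 -0.73 14.57] tilt [-0.001 -0.001 -1.   ] j [-0.08  0.32 -0.41  0.84 -0.   -0.4 ]
```

View pics/scene2.png

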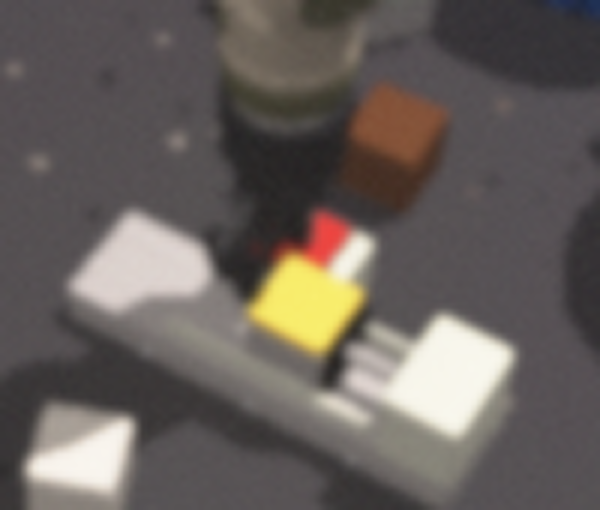

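The picture shows the tin (lid at (308,300)) upright on the runway. It has moved about 24 mm and rests against the dark finger, and the red pad (325,235) is down at about 55.6 mm. I hand in.

```bash
python3 -c "
from workcell import env
print(env.hand_in()); s=env.get_state(); print(s['clock'],s['tcp_pos'],s['wrist_force'])"
```

```text
the job is handed in; nothing more can be done
None
the job is handed in; nothing more can be done
```

The eject pad is pressed fully down with one finger, and the tin is trapped on the runway by the other. I handed the job in at about 3.1 s while still holding.

- **Tin:** it travelled about 24 mm and stands upright, with its lid still at 84 mm. The spring presses it against the finger with about 3 N.
- **Pad:** its top is at about 55.6 mm, so nearly all of its 12 mm travel. The hold-down force is about 14 N.
- **Other things on the counter:** the arm never came near them. I did not measure their positions afterwards.
- **Checks that failed or disagreed:**
  - The hand drifted 5 to 6 mm sideways on the way down; I corrected it before pressing.
  - The last top view could not confirm the pad or the tin's travel, because the arm blocked most of it. The final check rests on the scene camera and the force readings.
  - My first colour mask of the tin in the scene view was too narrow to be usable, so I located the dock from the top view, with the pad's position confirmed in the scene view.

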